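Scan the parts jar and hold the kit box open

ROBOT

A 6-joint arm with a two-finger parallel gripper is mounted at the origin on the work surface. World frame = base frame: x ahead of the robot, y to its left, z up, the work surface at z = 0. Lengths are in mm, angles in rad, forces in N, time in s.
With the tool pointing down it reaches from about 250 to 775 mm from the base axis. Payload 4 kg.
Tool frame: the origin (TCP) lies midway between the tips of the shut fingers; the grasp point (between the pads) lies 19 mm behind it; z points along the fingers, x is the direction in which the jaws open and shut, and the axes are right-handed (so a half turn about z gives the same grasp; the last joint's range is limited). The gripper opens to 94 mm and grips with 3 to 60 N. Pads are 16 mm wide; open, the fingers measure 119 mm over their backs; the gripper's body (75 mm by 177 mm) begins 78 mm behind the grasp point.
Start: joints at [1.126, 0.087, 1.371, -0, 1.684, -0.103], TCP at [184.361, 518.2, 205.506] pointing down, gripper open.
Joint ranges: [-3.1, 3.1], [-0.76, 2.03], [0.27, 2.55], [-1.08, 4.22], [0.17, 2.65], [-2.57, 2.57]. Speed limits (rad/s): [2.79, 2.79, 3.14, 3.14, 3.14, 3.14].

INTERFACE

Orientations are given as a unit quaternion [w, x, y, z].
In Python, from workcell import telemetry, capture, workorder, finder gives the robot as it stands.
- The arm moves only by the shell command python3 -m pendant 'ROWS' [FORCE]. ROWS is JSON, a list of rows, each a list of 7 numbers: the shift along the tool's x, y, z in cm, then the turn, a rotation vector about the tool's x, y, z in rad, then the finger opening in cm, from 0 to 9.4. A call has 1 to 10 rows; each row is the pose to reach, as a shift and turn from the pose commanded when the call began, along the tool's axes at that moment; what a row does not reach only later rows make up. A row lasts 1/12 s, in which the tool goes at most 41.7 mm and 7.16 degrees, less where a joint would pass 70% of its speed; a pose out of reach is approached as far as the arm can. A call with a gripper value outside its range is refused whole. The fingers move at their own pace and stop on an object; FORCE is the grip in N (left out, the last holds). Time passes only in rows, so rows that repeat a pose let the fingers close. It gives the time, the measured TCP pose, the force and the opening at its end, in the units of the state.
- telemetry.get_obs(): the state, without advancing time (a new reading comes with each control period).
- capture(name): name is "scene" or "top" or "wrist"; returns a dict with "pixels" (480x640x3 uint8, blue, green, red), "camera_matrix" (3x3 intrinsics, pixels), "rvec" (rotation vector, rad) and "tvec" (3), from world to camera coordinates, as OpenCV has them. Camera axes: x right, y down, z forward; pixel columns grow to the right and rows downward; lengths in mm; the calibration is good to about 2 mm. A picture is of the moment at which its call begins. There is no depth.
- workorder.job_done(): hands the job in, once; it reports no verdict.
Trained networks look in a picture, given as the dict that the camera call returned (one of the last four; its "shot" number tells which), for a name from the list of things; names that differ only in an ending like _2 or _b are one class to them, and where a whole thing is asked for, a point or a joint stands for the part that bears it (a point fixed in the world has none). Each returns a list of dicts, best first, with "score" (0 to 1); they miss things now and then, are a little off and sometimes report something else, mostly with a low value. They report only what shows in the picture. A call takes as long as a camera call. They do not tell look-alikes from the thing itself.
- finder.search_frame(name, picture): "extent" ([left, top, right, bottom] in pixels, round what is visible of it).
- finder.tip_of(name, picture): "point" ([row, column] in pixels: a listed point, or the origin of a listed thing).
The state is a dict: "time": time; "joint_pos": joint angles; "dq": joint speeds; "effort": joint torques, N m; "eef_pos": TCP position; "tool_rot": TCP orientation; "force": force on the tool from outside, world axes, zero at the start; "ft_torque": the same for the moment, N m; "grip_width": opening from 0.0 (shut) to 1.0 (fully open).
Only numpy, scipy, OpenCV 4.12 (cv2) and the standard library are available. Lean on these libraries where they do the work, as an engineer would, in place of code of your own. Each camera call takes 0.05 s, during which the arm holds its last target. There are 200 camera calls.

TASK

Log the blue parts jar and get the black kit box ready for refilling: first turn the jar on its scanner pad until its orange stripe squarely faces the scanner's window and let go of it there, standing upright; then lift the box's self-closing lid, which has an orange bar handle, and hold it open at 60 degrees from shut (the orange pin on the white scale at the end of the box marks 60). Finish while still holding the lid there with the gripper, because it springs shut if released: do not let go and do not prop it with anything. Leave the wheel, the motor and the gear where they lie.

Things in the scene. Friction and masses are not known exactly. Their poses are not given: they have to be found in the camera images.
- jar: Loose blue jar with a white cap, a plain upright cylinder 60 mm across, 90 mm high, about 0.22 kg. Origin: centre of its underside. A 14 mm wide orange stripe runs down its own +x side and over the cap from the centre to that side. It starts on the scanner pad, stripe turned 57 to 180 degrees away from the window, either way.
- scanner: Fixed scanner station: grey base plate 100 (own x) x 235 (own y) x 6 mm, with a white scanner head 90 x 70 mm on it (top 94 mm above the table), its front face 110 mm from the origin towards own +y, looking along -y at the jar. Origin: on the table under the centre of the pad (yellow disc, 84 mm across). Yaw up to 0.45 rad.
- pad (a point): Centre of the yellow pad, on the top of the base plate (6 mm above the table), where the jar stands.
- scan_window (a point): Centre of the scanner's window (black, 64 x 45 mm, with a red line), on the head's front face, 110 mm from the pad centre and 55 mm above the table.
- kit_box: Fixed black box, 260 (own x) x 180 (own y) x 100 mm high, see-through lid. Origin: centre of its underside. The hinge runs along own x over the -y wall; the bar is on the +y side. A thin white quarter-circle scale (radius 80 mm about the hinge, up to 185 mm above the table) with an orange pin at 60 degrees stands 139 mm from the centre at the +x end. Yaw up to 0.35 rad.
- lid (a joint): Opening angle of the lid in rad: 0 shut, growing as the bar side rises; 1.75 at its stop. A spring and the lid's weight (about 0.4 kg) push it shut at every angle: some 2 to 4 N are needed at the bar. 60 degrees is 1.047.
- lid_bar (a point): Middle of the lid's orange bar handle, on its axis. Round bar 14 mm thick, 120 mm long, parallel to the hinge, a bracket at each end (100 mm free between), 39 mm out from the lid's edge (gap 32 mm). Shut: 113 mm above the table, 222 mm horizontally from the hinge axis and 8 mm above it. It circles the hinge with the lid and can turn between gripping fingers.
- lid_hinge (a point): Middle of the hinge axis, 105 mm above the table; level with the box's own x.
- wheel: Loose bystander: black rubber wheel with a yellow hub lying flat, 56 mm across, 24 mm high. Origin: centre of its underside.
- motor: Loose bystander: white motor block 55 x 36 x 30 mm high. Origin: centre of its underside.
- gear: Loose bystander: grey gear lying flat, 57 mm across, 12 mm high. Origin: centre of its underside.
There are look-alikes about, which are no part of the job. There is more than one size of the jar; the job needs the smallest.

How it is judged:
By the outcome, as a careful person would: the job done as asked, in the order asked, and still so for the second after the job is handed in, while the arm keeps its last pose, push and grip.
It also fails if it takes over 64 s, if anything falls off the work surface, if the arm or the gripper's body presses on something with over 40 N, if the wrist force passes 120 N, or if a joint passes its speed limit or range.

## Working session

There is one attempt and no reset: what is moved stays moved. The work goes in short steps, Python scripts to look and compute and a shell command to move; the robot and the scene stay as the last step left them, time stands still between calls to the robot, and variables do not carry over. Pictures are saved under pics/ and viewed, on a budget of 10 in all, crops included, one or two more only if the job needs it, and the job is handed in when it is done.

```bash
mkdir -p pics; ls; cat > h.py <<'E'
import numpy as np, cv2
from scipy.spatial.transform import Rotation as R
from workcell import telemetry, capture, workorder, finder
def proj(p,P):
    return cv2.projectPoints(np.float64(P).reshape(-1,1,3),np.float64(p["rvec"]),np.float64(p["tvec"]),np.float64(p["camera_matrix"]),None)[0].reshape(-1,2)
def back(p,uv,z):
    "pixel (col,row) -> world point at height z"
    Rm=cv2.Rodrigues(np.float64(p["rvec"]))[0];t=np.float64(p["tvec"]).ravel()
    d=Rm.T@np.linalg.solve(np.float64(p["camera_matrix"]),np.array([uv[0],uv[1],1.]))
    c=-Rm.T@t
    return c+d*(z-c[2])/d[2]
E
python3 - <<'E'
from h import *
ims=[]
for n in ("top","scene"):
    p=capture(n); cv2.imwrite(f"pics/{n}0.png",p["pixels"])
    for k,z in (("jar",0),("scanner",0),("pad",6),("scan_window",55),("kit_box",0),("lid_bar",113),("lid_hinge",105),("wheel",0),("motor",0),("gear",0)):
        for r in finder.tip_of(k,p)[:4]:
            if r["score"]>.2: print(n,k,round(r["score"],2),np.round(r["point"][::-1]),np.round(back(p,r["point"][::-1],z)))
print(telemetry.get_obs())
E
```

```text
pics
top jar 0.9 [231. 251.] [570. 155.   0.]
top jar 0.79 [306. 255.] [562.  15.   0.]
top jar 0.74 [225. 337.] [414. 163.   0.]
top scanner 0.62 [239. 252.] [568. 141.   0.]
top pad 0.95 [233. 253.] [566. 151.   6.]
top scan_window 0.76 [167. 243.] [579. 257.  55.]
top kit_box 0.81 [463. 285.] [ 507. -271.    0.]
top lid_hinge 0.73 [167. 244.] [572. 240. 105.]
top lid_hinge 0.57 [531. 270.] [ 528. -351.  105.]
top wheel 0.78 [304. 184.] [698.  21.   0.]
top motor 0.75 [170. 242.] [589. 270.   0.]
top motor 0.68 [238. 249.] [574. 142.   0.]
top motor 0.58 [210. 160.] [745. 200.   0.]
top motor 0.28 [257. 172.] [721. 109.   0.]
top gear 0.71 [257. 172.] [722. 110.   0.]
scene jar 0.96 [420. 284.] [562. 153.   0.]
scene jar 0.91 [430. 226.] [423. 151.   0.]
scene jar 0.79 [347. 268.] [560.  16.   0.]
scene scanner 0.8 [413. 286.] [569. 141.   0.]
scene scanner 0.4 [413. 287.] [572. 141.   0.]
scene pad 0.91 [414. 286.] [574. 142.   6.]
scene scan_window 0.79 [487. 289.] [583. 260.  55.]
scene scan_window 0.38 [381. 360.] [754. 113.  55.]
scene kit_box 0.56 [216. 218.] [ 506. -265.    
[... 243 characters left out ...]
]
{'time': 1.1, 'joint_pos': array([ 1.12589510e+00,  8.72230949e-02,  1.37073793e+00,  3.08159604e-05,
        1.68362554e+00, -1.03101390e-01]), 'dq': array([-8.09860261e-05,  1.91084893e-03, -2.66437814e-04, -1.17725594e-03,
        2.47295150e-04,  1.86123131e-03]), 'effort': array([-2.01082150e-05, -3.40033007e+01, -3.02614439e+01,  7.20332656e-02,
        2.33603030e-02,  3.02034528e-05]), 'eef_pos': array([184.34444449, 518.18318428, 205.47397405]), 'tool_rot': array([-1.48419542e-05,  8.17061835e-01,  5.76550048e-01, -4.83637779e-06]), 'force': array([ 0.20358809, -0.12180558, -0.41225287]), 'ft_torque': array([ 0.01453023, -0.05999169, -0.0058925 ]), 'grip_width': 1.001842973310116}
```

View pics/top0.png

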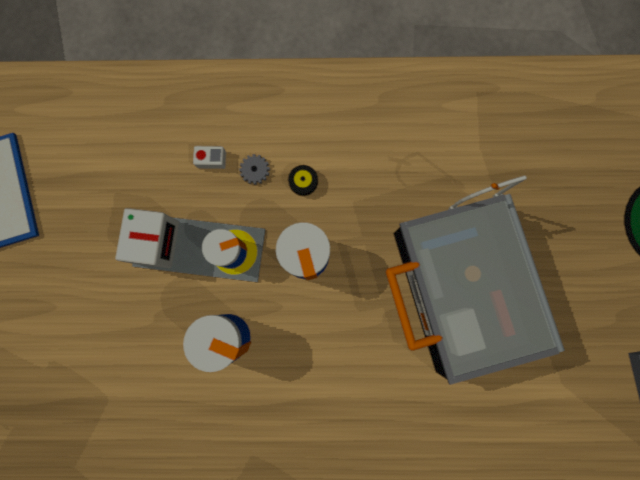

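View pics/scene0.png

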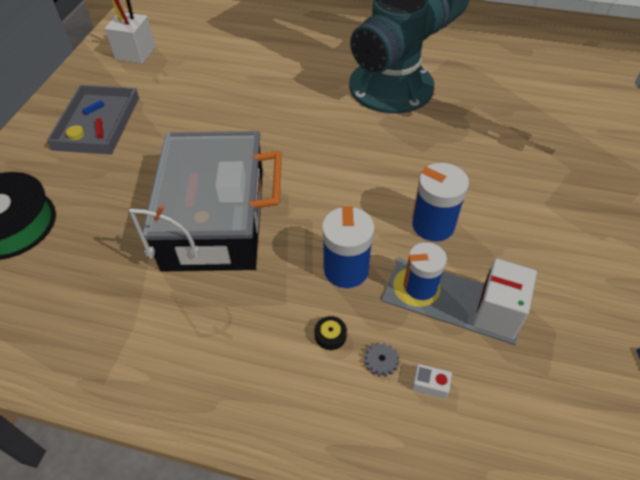

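Three jar look-alikes: (225,247) on the yellow pad, (303,250) and (215,340) in the top view. The one at (225,247) is the smallest cap and stands on the pad. I'll confirm this in a crop and measure the jar.

```bash
cat >> h.py <<'E'
def T(o=None):
    o=o or telemetry.get_obs(); q=o["tool_rot"]; return np.array(o["eef_pos"]),R.from_quat([q[1],q[2],q[3],q[0]])
def goto(tgt,rot=None):
    "shift (cm, tool axes) and rotvec to target"
    p,r=T(); s=r.inv().apply(np.array(tgt)-p)/10
    w=(r.inv()*rot).as_rotvec() if rot is not None else np.zeros(3)
    return np.round(s,2),np.round(w,3)
def orange(p): 
    h=cv2.cvtColor(p["pixels"],cv2.COLOR_BGR2HSV); return cv2.inRange(h,(6,190,120),(18,255,255))
def down(yaw): "tool down with tool x at yaw in the world"; return R.from_euler("z",yaw)*R.from_euler("x",np.pi)
E
python3 - <<'E'
from h import *
p=capture("top"); im=p["pixels"]
cv2.imwrite("pics/crop1.png",cv2.resize(im[190:390,100:350],None,fx=3,fy=3,interpolation=cv2.INTER_CUBIC)[:600])
h=cv2.cvtColor(im,cv2.COLOR_BGR2HSV)
m=orange(p); n,l,s,c=cv2.connectedComponentsWithStats(m)
for i in range(1,n):
    if s[i,4]>15: print(s[i],c[i].round(1),back(p,c[i],96).round(),back(p,c[i],113).round())
w=capture("wrist"); Rm=cv2.Rodrigues(np.float64(w["rvec"]))[0]; cpos=-Rm.T@np.float64(w["tvec"]).ravel()
pos,r=T(); print("cam in tool",r.inv().apply(cpos-pos).round(1),(r.inv().as_matrix()@Rm.T).round(2)); print(w["camera_matrix"],p["camera_matrix"])
print(r.as_matrix().round(3))
E
```

```text
[220 238  19  12 122] [228.9 243.5] [573. 140.  96.] [571. 136. 113.]
[298 249  17  28 290] [306.1 262.5] [541.  12.  96.] [540.  11. 113.]
[386 262  55  88 938] [406.1 307.8] [ 468. -150.   96.] [ 468. -148.  113.]
[210 339  29  21 312] [223.8 348.7] [403. 144.  96.] [405. 140. 113.]
cam in tool [   0.3  -78.6 -180.3] [[ 1.   -0.   -0.  ]
 [ 0.    0.96  0.27]
 [-0.   -0.27  0.96]]
[[343.20918165   0.         321.94103757]
 [  0.         343.20918165 247.74604486]
 [  0.           0.           1.        ]] [[480.04140905   0.         316.92519944]
 [  0.         480.04140905 230.30456333]
 [  0.           0.           1.        ]]
[[ 0.335  0.942  0.   ]
 [ 0.942 -0.335  0.   ]
 [ 0.    -0.    -1.   ]]
```

View pics/crop1.png

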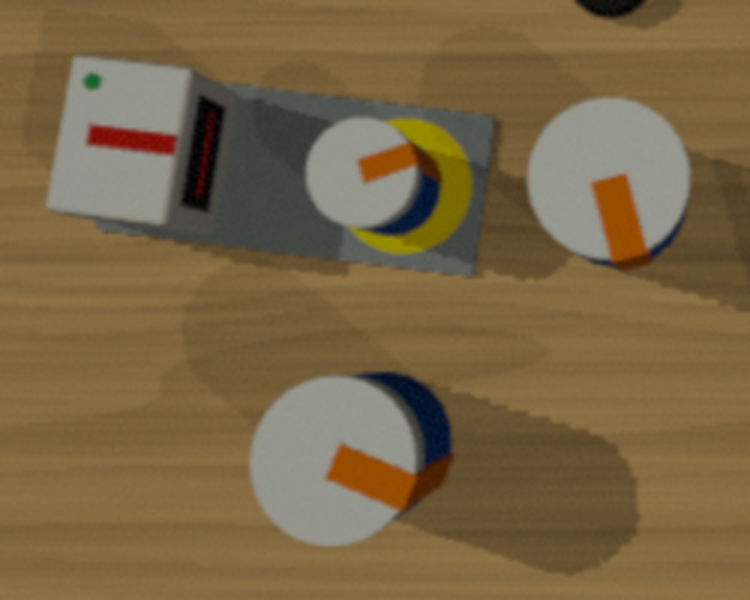

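Confirmed: the small jar on the pad (cap at crop (362,172)) has its stripe pointing away from the window. The other two caps are clearly larger. Moving above it for a near view.

```bash
python3 -m pendant '[[-21.7,48.5,0.5,0,0,2.356,9.4],[-21.7,48.5,0.5,0,0,2.356,9.4],[-21.7,48.5,0.5,0,0,2.356,9.4],[-21.7,48.5,0.5,0,0,2.356,9.4],[-21.7,48.5,0.5,0,0,2.356,9.4],[-21.7,48.5,0.5,0,0,2.356,9.4],[-21.7,48.5,0.5,0,0,2.356,9.4],[-21.7,48.5,0.5,0,0,2.356,9.4],[-21.7,48.5,0.5,0,0,2.356,9.4],[-21.7,48.5,0.5,0,0,2.356,9.4]]'
python3 -c "
from h import *
print(T()[0].round(1),telemetry.get_obs()['joint_pos'].round(2));print(goto([568,151,200],down(np.radians(-65))))"
```

```text
time: 2.03
eef_pos: [486.9, 228.7, 201.8]
tool_rot: [-0.0, 1.0, -0.014, 0.0]
force: [0.3, 0.7, 0.6]
grip_width: 1.001
[486.9 228.7 201.8] [0.33 0.06 1.41 0.   1.67 0.36]
(array([8.32, 7.54, 0.18]), array([-1.000e-03, -0.000e+00,  1.107e+00]))
```

```bash
python3 -m pendant '[[8.3,7.5,0,0,0,1.107,9.4],[8.3,7.5,0,0,0,1.107,9.4],[8.3,7.5,0,0,0,1.107,9.4],[8.3,7.5,0,0,0,1.107,9.4],[8.3,7.5,0,0,0,1.107,9.4],[8.3,7.5,0,0,0,1.107,9.4],[8.3,7.5,0,0,0,1.107,9.4],[8.3,7.5,0,0,0,1.107,9.4],[8.3,7.5,0,0,0,1.107,9.4],[8.3,7.5,0,0,0,1.107,9.4]]'
cat > look.py <<'E'
import sys; from h import *
p=capture("wrist"); im=p["pixels"]; cv2.imwrite(sys.argv[1],im)
h=cv2.cvtColor(im,cv2.COLOR_BGR2HSV)
print(T()[0].round(1))
for k,z in (("jar",6),("pad",6),("scan_window",55)):
    for r in finder.tip_of(k,p)[:2]: print(k,round(r["score"],2),np.round(r["point"][::-1]),np.round(back(p,r["point"][::-1],z)))
def fit(m,z,name):
    n,l,s,c=cv2.connectedComponentsWithStats(m)
    for i in range(1,n):
        if s[i,4]<150: continue
        cs=max(cv2.findContours(np.uint8(l==i),cv2.RETR_EXTERNAL,cv2.CHAIN_APPROX_NONE)[0],key=len)[:,0]
        w=np.float32([back(p,q,z)[:2] for q in cs]); (cx,cy),sz,a=cv2.minAreaRect(w)
        hull=cv2.minEnclosingCircle(w)
        print(name,s[i],"rect",round(cx,1),round(cy,1),np.round(sz,1),round(a,1),"circle",np.round(hull[0],1),round(hull[1],1))
fit(orange(p),96,"orange"); fit(cv2.inRange(h,(22,180,90),(34,255,255)),6,"yellow")
fit(cv2.inRange(h,(0,180,80),(4,255,255)),94,"red")
E
python3 look.py pics/w1.png
```

```text
time: 2.87
eef_pos: [567.1, 153.6, 201.5]
tool_rot: [0.0, 0.845, -0.535, -0.0]
force: [-0.1, -0.2, -0.6]
grip_width: 1.001
[567.1 153.7 201.5]
jar 0.72 [265. 331.] [419. 159.   6.]
jar 0.64 [321. 223.] [569. 155.   6.]
scan_window 0.61 [226. 175.] [582. 259.  55.]
orange [322 238  36  18 511] rect 574.6 139.6 [13.7 30.3] 20.5 circle [574.8 139.7] 16.1
orange [244 416  43  24 521] rect 376.2 126.4 [39.  22.6] 66.8 circle [376.  126.7] 22.1
yellow [482 147  33  34 798] rect 707.6 12.2 [34.3 33.9] 74.2 circle [707.6  12.3] 17.4
yellow [ 291  187   74   57 1071] rect 586.2 150.2 [52.2 82.6] 8.2 circle [571.6 148. ] 41.4
red [341  13  21  24 401] rect 729.9 206.0 [14.9 14.7] 26.1 circle [730. 206.] 7.7
red [156 135  61  46 870] rect 588.3 284.4 [49.5 11.2] 82.7 circle [587.9 284.5] 25.2
```

View pics/w1.png

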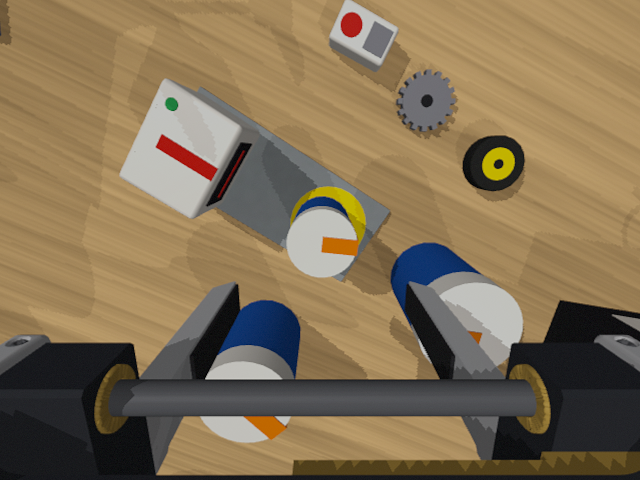

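```bash
python3 -m pendant '[[0.1,-0.2,4,0,0,0,9.4],[0.1,-0.2,8,0,0,0,9.4],[0.1,-0.2,12,0,0,0,9.4],[0.1,-0.2,15.2,0,0,0,9.4],[0.1,-0.2,15.2,0,0,0,9.4],[0.1,-0.2,15.2,0,0,0,9.4]]'
python3 -m pendant '[[0,0,0,0,0,0,5],[0,0,0,0,0,0,5],[0,0,0,0,0,0,5],[0,0,0,0,0,0,5],[0,0,0,0,0,0,5],[0,0,0,0,0,0,5],[0,0,0,0,0,0,5],[0,0,0,0,0,0,5],[0,0,0,0,0,0,5],[0,0,0,0,0,0,5]]' 12
```

```text
time: 3.57
eef_pos: [567.7, 153.4, 47.8]
tool_rot: [0.002, 0.845, -0.534, -0.002]
force: [-0.6, 0.3, 0.0]
grip_width: 1.003
time: 4.4
eef_pos: [569.8, 154.2, 50.8]
tool_rot: [-0.001, 0.845, -0.534, 0.0]
force: [-2.6, 1.1, 5.1]
grip_width: 0.637
```

```bash
python3 -m pendant '[[0,0,0,0,0,-0.12,5],[0,0,0,0,0,-0.24,5],[0,0,0,0,0,-0.36,5],[0,0,0,0,0,-0.48,5],[0,0,0,0,0,-0.6,5],[0,0,0,0,0,-0.72,5],[0,0,0,0,0,-0.84,5],[0,0,0,0,0,-0.96,5],[0,0,0,0,0,-1.08,5],[0,0,0,0,0,-1.2,5]]'
python3 -m pendant '[[0,0,0,0,0,-0.12,5],[0,0,0,0,0,-0.24,5],[0,0,0,0,0,-0.36,5],[0,0,0,0,0,-0.48,5],[0,0,0,0,0,-0.6,5],[0,0,0,0,0,-0.72,5],[0,0,0,0,0,-0.84,5],[0,0,0,0,0,-0.96,5],[0,0,0,0,0,-1.08,5],[0,0,0,0,0,-1.2,5]]'
python3 -m pendant '[[0,0,0,0,0,-0.12,5],[0,0,0,0,0,-0.26,5],[0,0,0,0,0,-0.26,5],[0,0,0,0,0,-0.26,5]]'
cat > stripe.py <<'E'
from h import *
from scipy.stats import zscore
p=capture("top"); m=orange(p); m[:,:195]=0; m[:, 262:]=0; m[300:]=0
for p,m in ((p,m),):
    cs=cv2.findContours(m,cv2.RETR_EXTERNAL,cv2.CHAIN_APPROX_NONE)[0]
    for c in cs:
        if len(c)>12: print(cv2.minAreaRect(np.float32([back(p,q,96)[:2] for q in c[:,0]])))
x=T()[1].as_matrix()[:,0]; print("tool yaw",np.degrees(np.arctan2(x[1],x[0])),T()[0].round(1),telemetry.get_obs()["joint_pos"].round(2))
E
python3 stripe.py
```

```text
time: 5.23
eef_pos: [569.6, 154.4, 50.8]
tool_rot: [-0.001, 0.999, 0.039, 0.001]
force: [-1.7, 2.1, 5.5]
grip_width: 0.636
time: 6.07
eef_pos: [569.5, 153.9, 50.9]
tool_rot: [0.0, 0.803, 0.596, 0.001]
force: [-1.6, 1.4, 4.9]
grip_width: 0.641
time: 6.4
eef_pos: [569.6, 153.9, 50.8]
tool_rot: [0.0, 0.72, 0.694, 0.001]
force: [-1.2, 0.7, 5.9]
grip_width: 0.638
tool yaw 87.79530062645709 [569.7 153.8  50.8] [ 0.17  0.25  1.49  0.    1.4  -1.36]
```

```bash
python3 -m pendant '[[0,0,0,0,0,0,9.4],[0,0,0,0,0,0,9.4],[0,0,0,0,0,0,9.4],[0,0,0,0,0,0,9.4],[0,0,0,0,0,0,9.4],[0,0,0,0,0,0,9.4],[0,0,-4,0,0,0,9.4],[0,0,-8,0,0,0,9.4],[0,0,-12,0,0,0,9.4],[0,0,-15,0,0,0,9.4]]' 
python3 -m pendant '[[0,0,0,0,0,0,9.4],[0,0,0,0,0,0,9.4]]'
python3 look.py pics/w2.png; python3 stripe.py
```

```text
time: 7.28
eef_pos: [570.0, 153.7, 203.3]
tool_rot: [0.001, 0.721, 0.693, 0.002]
force: [0.4, 0.9, -0.3]
grip_width: 1.002
time: 7.45
eef_pos: [570.7, 153.8, 202.6]
tool_rot: [0.002, 0.721, 0.693, 0.003]
force: [0.1, -1.1, -1.2]
grip_width: 1.001
[569.5 153.6 199.9]
jar 0.95 [323. 222.] [570. 155.   6.]
jar 0.67 [318.  72.] [419. 156.   6.]
scan_window 0.82 [425. 245.] [588. 256.  55.]
orange [ 251    0   73   44 2069] rect 397.9 135.2 [49.2 21.8] 68.2 circle [398.3 135.2] 26.3
orange [ 106  194   49   62 1446] rect 547.8 -6.9 [48.9 26.1] 15.3 circle [548.   -6.8] 27.0
orange [322 238  37  18 508] rect 574.2 169.2 [30.3 13.3] 82.5 circle [574.  169.3] 16.3
yellow [ 280  186   74   56 1162] rect 557.4 145.2 [53.9 82.7] 10.7 circle [571.5 147.8] 41.5
red [442 250  58  16 666] rect 589.3 284.5 [49.5 10.9] 82.8 circle [589.2 284.4] 25.1
red [368 365  15  14 160] rect 703.1 200.5 [14.7 13.8] 40.0 circle [703.2 200.4] 7.5
tool yaw 87.77791965104258 [568.3 153.4 197. ] [ 0.17  0.18  1.29  0.    1.68 -1.36]
```

View pics/w2.png

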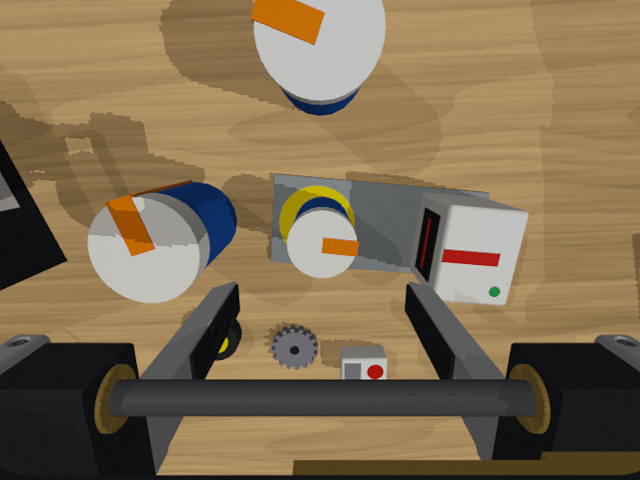

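Stripe at 82.5°, scanner axis at 82.8°, and the jar is upright at its original spot on the pad. Now to the box bar, jaws turned across the bar.

```bash
python3 -m pendant '[[-30,-9,-3.5,0,0,2.86,9.4],[-30,-9,-3.5,0,0,2.86,9.4],[-30,-9,-3.5,0,0,2.86,9.4],[-30,-9,-3.5,0,0,2.86,9.4],[-30,-9,-3.5,0,0,2.86,9.4],[-30,-9,-3.5,0,0,2.86,9.4],[-30,-9,-3.5,0,0,2.86,9.4],[-30,-9,-3.5,0,0,2.86,9.4],[-30,-9,-3.5,0,0,2.86,9.4],[-30,-9,-3.5,0,0,2.86,9.4]]'
python3 -m pendant '[[0,0,0,0,0,1.6,5],[0,0,0,0,0,1.6,5],[0,0,0,0,0,1.6,5],[0,0,0,0,0,1.6,5],[0,0,0,0,0,1.6,5],[0,0,0,0,0,1.6,5],[0,0,0,0,0,1.6,5],[0,0,0,0,0,1.6,5],[0,0,0,0,0,1.6,5],[0,0,0,0,0,1.6,5]]'
python3 -c "
from h import *
print(T()[0].round(1),telemetry.get_obs()['joint_pos'].round(2));print(goto([468,-145,230],down(np.radians(-76))))"
```

```text
time: 8.53
eef_pos: [466.6, -144.2, 233.3]
tool_rot: [-0.001, 0.991, 0.136, -0.001]
force: [-0.8, -0.1, 0.2]
grip_width: 0.998
time: 9.37
eef_pos: [467.2, -142.4, 232.9]
tool_rot: [0.0, 0.884, -0.468, -0.002]
force: [0.4, -0.7, -0.4]
grip_width: 0.53
[ 467.2 -142.4  232.9] [-0.41 -0.05  1.46  0.    1.74  0.56]
(array([0.26, 0.08, 0.29]), array([0.002, 0.002, 0.352]))
```

```bash
python3 -m pendant '[[0,0,0,0,0,0.35,4],[0,0,0,0,0,0.35,4],[0,0,0,0,0,0.35,4],[0,0,0,0,0,0.35,4],[0,0,0,0,0,0.35,4],[0,0,0,0,0,0.35,4]]'
cat > bar.py <<'E'
import sys; from h import *
pos,r=T(); print(pos.round(1), telemetry.get_obs()["joint_pos"].round(2))
for n in ("wrist","top"):
    p=capture(n); cv2.imwrite(sys.argv[1]+n+".png",p["pixels"]); m=orange(p)
    for k,z in (("lid_bar",113),("lid_hinge",105)):
        for q in finder.tip_of(k,p)[:2]: print(n,k,round(q["score"],2),np.round(q["point"][::-1]),np.round(back(p,q["point"][::-1],z)))
    nn,l,s,c=cv2.connectedComponentsWithStats(m)
    for i in range(1,nn):
        if s[i,4]<60: continue
        ys,xs=np.where(l==i); w=np.float32([back(p,(x,y),113)[:2] for x,y in zip(xs,ys)])
        if np.linalg.norm(w.mean(0)-[468,-145])>90: continue
        rc=cv2.minAreaRect(w); print(n,s[i],"rect",np.round(rc[0],1),np.round(rc[1],1),round(rc[2],1)); np.save(sys.argv[1]+n+".npy",w)
E
python3 bar.py pics/b1
```

```text
time: 9.87
eef_pos: [467.5, -142.6, 233.8]
tool_rot: [0.0, 0.791, -0.611, -0.001]
force: [0.0, -0.2, 0.1]
grip_width: 0.429
[ 467.5 -142.6  233.8] [-0.41 -0.05  1.46  0.    1.74  0.9 ]
wrist lid_bar 0.58 [321. 238.] [ 471. -141.  113.]
wrist lid_hinge 0.68 [561. 237.] [ 527. -357.  105.]
wrist lid_hinge 0.4 [427. 215.] [ 515. -230.  105.]
wrist [ 310  163   66  145 3219] rect [ 474.9 -159.1] [134.3  55.8] 14.6
top lid_hinge 0.25 [238. 250.] [562. 124. 105.]
top [386 262  33  30 384] rect [ 518.2 -145.9] [38.3 54.3] 14.8
```

View pics/b1wrist.png

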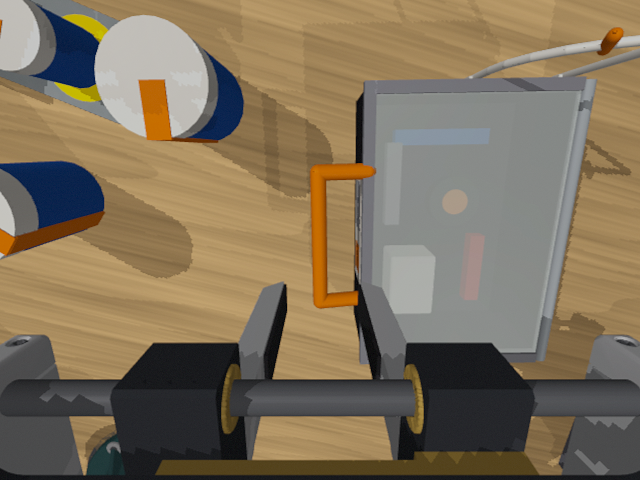

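Bar middle is at about (469.6, -138.9, 113) with box yaw 14.6°. The implied hinge (525.5, -353.8) agrees with the finder's (527, -357). Descending and gripping.

```bash
python3 -m pendant '[[-0.3,-0.3,3,0,0,0,3.6],[-0.3,-0.3,6,0,0,0,3.6],[-0.3,-0.3,9,0,0,0,3.6],[-0.3,-0.3,11,0,0,0,3.6],[-0.3,-0.3,13,0,0,0,3.6],[-0.3,-0.3,13.8,0,0,0,3.6],[-0.3,-0.3,13.8,0,0,0,3.6],[-0.3,-0.3,13.8,0,0,0,3.6]]'
python3 -m pendant '[[0,0,0,0,0,0,0.8],[0,0,0,0,0,0,0.8],[0,0,0,0,0,0,0.8],[0,0,0,0,0,0,0.8],[0,0,0,0,0,0,0.8],[0,0,0,0,0,0,0.8],[0,0,0,0,0,0,0.8],[0,0,0,0,0,0,0.8],[0,0,0,0,0,0,0.8]]' 25
```

```text
time: 10.83
eef_pos: [470.1, -139.1, 97.0]
tool_rot: [-0.0, 0.791, -0.612, 0.0]
force: [0.9, -0.2, 0.3]
grip_width: 0.38
time: 11.58
eef_pos: [470.4, -138.7, 97.0]
tool_rot: [-0.001, 0.791, -0.612, 0.0]
force: [1.3, 3.0, 3.0]
grip_width: 0.141
```

```bash
cat > arc.py <<'E'
import sys; from h import *
K=0.4; L=16
def pose(th):  # box frame x,y,z about the hinge; tool x=-y, y=-x, z=-z when shut
    a=np.radians(th); b=np.arctan2(8,222)+a; ra=np.hypot(8,222)
    rot=R.from_euler("x",K*a)*R.from_matrix(np.array([[0,-1,0],[-1,0,0],[0,0,-1.]]))
    return ra*np.array([0,np.cos(b),np.sin(b)])+rot.apply([0,0,L]),rot
t0,t1,n=map(float,sys.argv[1:4]); p0,r0=pose(t0)
for t in np.linspace(t0,t1,int(n)+1)[1:]:
    p,r=pose(t); print(round(t,1),(r0.inv().apply(p-p0)/10).round(2),(r0.inv()*r).as_rotvec().round(3))
E
python3 arc.py 0 20 10; python3 arc.py 20 40 10; python3 arc.py 40 60 10
```

```text
2.0 [ 0.02  0.   -0.77] [ 0.    -0.014  0.   ]
4.0 [ 0.07  0.   -1.55] [ 0.    -0.028  0.   ]
6.0 [ 0.14  0.   -2.32] [ 0.    -0.042  0.   ]
8.0 [ 0.24  0.   -3.08] [ 0.    -0.056  0.   ]
10.0 [ 0.36  0.   -3.85] [ 0.   -0.07  0.  ]
12.0 [ 0.52  0.   -4.6 ] [ 0.    -0.084  0.   ]
14.0 [ 0.7   0.   -5.35] [ 0.    -0.098  0.   ]
16.0 [ 0.9  0.  -6.1] [ 0.    -0.112  0.   ]
18.0 [ 1.13  0.   -6.83] [ 0.    -0.126  0.   ]
20.0 [ 1.39  0.   -7.56] [ 0.   -0.14  0.  ]
22.0 [ 0.18  0.   -0.75] [ 0.    -0.014  0.   ]
24.0 [ 0.38  0.   -1.49] [ 0.    -0.028  0.   ]
26.0 [ 0.62  0.   -2.22] [ 0.    -0.042  0.   ]
28.0 [ 0.87  0.   -2.95] [ 0.    -0.056  0.   ]
30.0 [ 1.15  0.   -3.66] [ 0.   -0.07  0.  ]
32.0 [ 1.46  0.   -4.37] [ 0.    -0.084  0.   ]
34.0 [ 1.79  0.   -5.06] [ 0.    -0.098  0.   ]
36.0 [ 2.14  0.   -5.74] [ 0.    -0.112  0.   ]
38.0 [ 2.52  0.   -6.41] [ 0.    -0.126  0.   ]
40.0 [ 2.92  0.   -7.06] [ 0.   -0.14  0.  ]
42.0 [ 0.33  0.   -0.69] [ 0.    -0.014  0.   ]
44.0 [ 0.68  0.   -1.37] [ 0.    -0.028  0.   ]
46.0 [ 1.06  0.   -2.03] [ 0.    -0.042  0.   ]
48.0 [ 1.46  0.   -2.68] [ 0.    -0.056  0.   ]
50.0 [ 1.89  0.   -3.32] [ 0.   -0.07  0.  ]
52.0 [ 2.33  0.   -3.94] [ 0.    -0.084  0.   ]
54.0 [ 2.8   0.   -4.55] [ 0.    -0.098  0.   ]
56.0 [ 3.29  0.   -5.13] [ 0.    -0.112  0.   ]
58.0 [ 3.79  0.   -5.7 ] [ 0.    -0.126  0.   ]
60.0 [ 4.32  0.   -6.25] [ 0.   -0.14  0.  ]
```

```bash
python3 -m pendant '[[0.02,0,-0.77,0,-0.014,0,0.8],[0.07,0,-1.55,0,-0.028,0,0.8],[0.14,0,-2.32,0,-0.042,0,0.8],[0.24,0,-3.08,0,-0.056,0,0.8],[0.36,0,-3.85,0,-0.07,0,0.8],[0.52,0,-4.6,0,-0.084,0,0.8],[0.7,0,-5.35,0,-0.098,0,0.8],[0.9,0,-6.1,0,-0.112,0,0.8],[1.13,0,-6.83,0,-0.126,0,0.8],[1.39,0,-7.56,0,-0.14,0,0.8]]'
python3 -m pendant '[[0,0,0,0,0,0,0.8],[0,0,0,0,0,0,0.8]]'
python3 -c "
from h import *
o=telemetry.get_obs();print(o['ft_torque'],o['joint_pos'].round(2))"
```

```text
time: 12.42
eef_pos: [473.8, -151.3, 172.0]
tool_rot: [-0.045, 0.789, -0.61, -0.057]
force: [4.6, 3.9, -3.0]
grip_width: 0.139
time: 12.58
eef_pos: [473.8, -151.3, 172.3]
tool_rot: [-0.045, 0.789, -0.611, -0.056]
force: [4.3, 4.8, -2.7]
grip_width: 0.137
[ 0.84458863 -0.62967118 -0.09860188] [-0.5   0.04  1.49  0.11  1.71  0.83]
```

```bash
python3 -m pendant '[[0.18,0,-0.75,0,-0.014,0,0.8],[0.38,0,-1.49,0,-0.028,0,0.8],[0.62,0,-2.22,0,-0.042,0,0.8],[0.87,0,-2.95,0,-0.056,0,0.8],[1.15,0,-3.66,0,-0.07,0,0.8],[1.46,0,-4.37,0,-0.084,0,0.8],[1.79,0,-5.06,0,-0.098,0,0.8],[2.14,0,-5.74,0,-0.112,0,0.8],[2.52,0,-6.41,0,-0.126,0,0.8],[2.92,0,-7.06,0,-0.14,0,0.8]]'
python3 -m pendant '[[0.33,0,-0.69,0,-0.014,0,0.8],[0.68,0,-1.37,0,-0.028,0,0.8],[1.06,0,-2.03,0,-0.042,0,0.8],[1.46,0,-2.68,0,-0.056,0,0.8],[1.89,0,-3.32,0,-0.07,0,0.8],[2.33,0,-3.94,0,-0.084,0,0.8],[2.8,0,-4.55,0,-0.098,0,0.8],[3.29,0,-5.13,0,-0.112,0,0.8],[3.79,0,-5.7,0,-0.126,0,0.8],[4.32,0,-6.25,0,-0.14,0,0.8]]'
python3 -m pendant '[[0,0,0,0,0,0,0.8],[0,0,0,0,0,0,0.8],[0,0,0,0,0,0,0.8],[0,0,0,0,0,0,0.8]]'
cat > chk.py <<'E'
from h import *
o=telemetry.get_obs(); pos,r=T(o); bar=pos-r.apply([0,0,16])
ax=np.array([-np.sin(np.radians(14.6)),np.cos(np.radians(14.6))])
hg=np.array([469.6,-138.9])-222*ax; h=(bar[:2]-hg)@ax; v=bar[2]-105
print("bar",bar.round(1),"radius",np.hypot(h,v).round(1),"lid deg",np.degrees(np.arctan2(v,h))-2.06,"force",o["force"].round(1),"width",o["grip_width"],o["joint_pos"].round(2))
E
python3 chk.py
python3 - <<'E'
from h import *
p=capture("scene"); cv2.imwrite("pics/s1.png",cv2.resize(p["pixels"][60:300,90:410],None,fx=2.5,fy=2.5,interpolation=cv2.INTER_CUBIC))
t=capture("top"); cv2.imwrite("pics/t1.png",t["pixels"])
for n,q in (("scene",p),("top",t)):
    nn,l,s,c=cv2.connectedComponentsWithStats(orange(q))
    for i in range(1,nn):
        if s[i,4]>15: print(n,s[i],c[i].round(1))
E
```

```text
time: 13.42
eef_pos: [483.9, -187.5, 238.8]
tool_rot: [-0.089, 0.784, -0.605, -0.112]
force: [5.3, 8.3, 0.4]
grip_width: 0.142
time: 14.25
eef_pos: [499.4, -243.7, 289.0]
tool_rot: [-0.132, 0.775, -0.596, -0.165]
force: [8.2, 10.0, 5.9]
grip_width: 0.136
time: 14.58
eef_pos: [499.4, -243.7, 289.0]
tool_rot: [-0.131, 0.775, -0.596, -0.164]
force: [8.3, 10.7, 6.9]
grip_width: 0.142
bar [ 501.  -250.1  303.6] radius 225.3 lid deg 59.72949231430676 force [ 8.3 10.7  6.9] width 0.14177892706619719 [-0.71  0.33  0.98  0.29  2.16  0.72]
scene [198  69   6  10  38] [201.   72.8]
scene [184  93  15  48 283] [191.5 117.5]
scene [423 169  21  11  92] [433. 174.]
scene [158 207   4   7  19] [159.5 209.8]
scene [344 208   8  16 121] [347.3 215.8]
scene [194 211  15  12 133] [201.2 216.5]
scene [429 257  15   7  47] [436.1 260. ]
top [491 183   6   5  21] [493.8 184.9]
top [494 233  23  44 464] [504.3 255. ]
top [202 241  18   8 116] [210.7 244.6]
top [298 249  18  28 289] [306.2 262.7]
top [465 266  16  15 191] [472.4 273.2]
top [514 294  23  46 471] [525.1 316.8]
top [210 339  29  21 318] [224.  348.8]
```

View pics/s1.png

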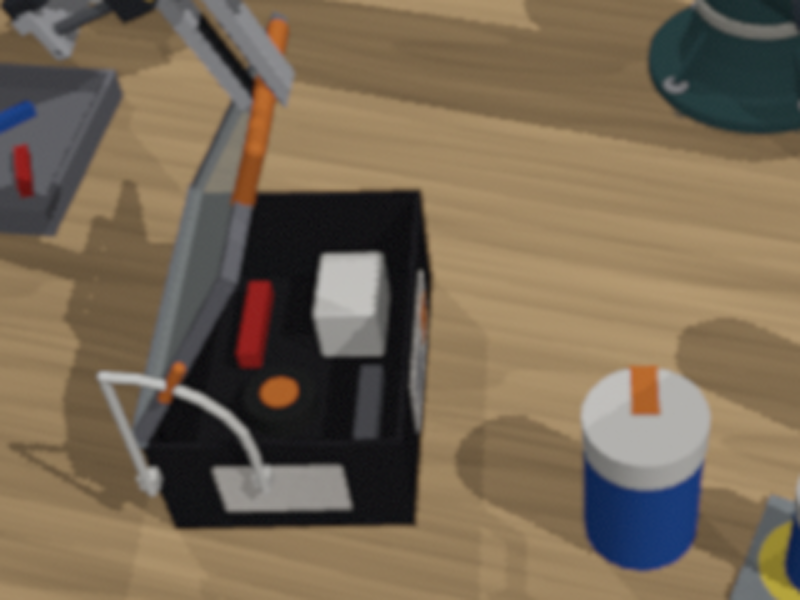

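```bash
python3 - <<'E'
from h import *
bx=np.array([np.cos(np.radians(14.6)),np.sin(np.radians(14.6)),0]); by=np.array([-bx[1],bx[0],0]); z=np.array([0,0,1])
H=np.array([469.6,-138.9,105])-222*by*[1,1,0]; H[2]=105
def bar(th,s,r=np.hypot(8,222)):
    b=np.radians(th)+np.arctan2(8,222); return H+s*bx+r*(np.cos(b)*by+np.sin(b)*z)
def pin(th,r=80): b=np.radians(th); return H+139*bx+r*(np.cos(b)*by+np.sin(b)*z)
for n in ("scene","top"):
    p=capture(n)
    for th in (0,56,58,60,62,64): print(n,th,"bar-60/+60",proj(p,[bar(th,-60),bar(th,60)]).round(1).tolist())
    print("pin60",proj(p,pin(60)).round(1),"hinge ends",proj(p,[H-130*bx,H+130*bx]).round(1).tolist())
p0=cv2.imread("pics/scene0.png"); t0=cv2.imread("pics/top0.png")
s=np.hstack([cv2.resize(p0[140:240,120:300],None,fx=2.2,fy=4),]); 
top=cv2.imread("pics/t1.png")[150:400,380:590]; cv2.imwrite("pics/t1c.png",cv2.resize(top,None,fx=2.4,fy=2.4,interpolation=cv2.INTER_CUBIC))
for im in (p0,t0):
    m=orange({"pixels":im}); nn,l,st,c=cv2.connectedComponentsWithStats(m)
    for i in range(1,nn):
        if st[i,4]>15: print(st[i],c[i].round(1))
E
```

```text
scene 0 bar-60/+60 [[279.3, 153.7], [276.1, 200.7]]
scene 56 bar-60/+60 [[208.4, 73.5], [198.5, 121.4]]
scene 58 bar-60/+60 [[204.0, 71.5], [193.6, 119.4]]
scene 60 bar-60/+60 [[199.4, 69.5], [188.6, 117.4]]
scene 62 bar-60/+60 [[194.8, 67.7], [183.6, 115.6]]
scene 64 bar-60/+60 [[190.1, 66.1], [178.4, 113.9]]
pin60 [[157.4 212.6]] hinge ends [[170.5, 133.3], [145.0, 235.1]]
top 0 bar-60/+60 [[411.2, 344.3], [390.2, 270.0]]
top 56 bar-60/+60 [[521.8, 335.7], [491.2, 239.6]]
top 58 bar-60/+60 [[528.5, 334.5], [497.5, 237.8]]
top 60 bar-60/+60 [[535.3, 333.3], [504.0, 236.0]]
top 62 bar-60/+60 [[542.2, 332.0], [510.5, 234.2]]
top 64 bar-60/+60 [[549.2, 330.6], [517.1, 232.3]]
pin60 [[497.7 186. ]] hinge ends [[559.1, 351.6], [507.8, 194.9]]
[252 152  28  55 435] [271.3 179.9]
[423 168  21  13  96] [433.1 174.1]
[344 208   8  16 121] [347.3 215.8]
[409 255  17   5  53] [417.2 257.2]
[220 238  19  12 122] [229.1 243.5]
[298 249  17  28 290] [306.1 262.6]
[386 262  55  88 940] [406.1 307.8]
[210 339  29  21 312] [223.8 348.7]
```

View pics/t1c.png

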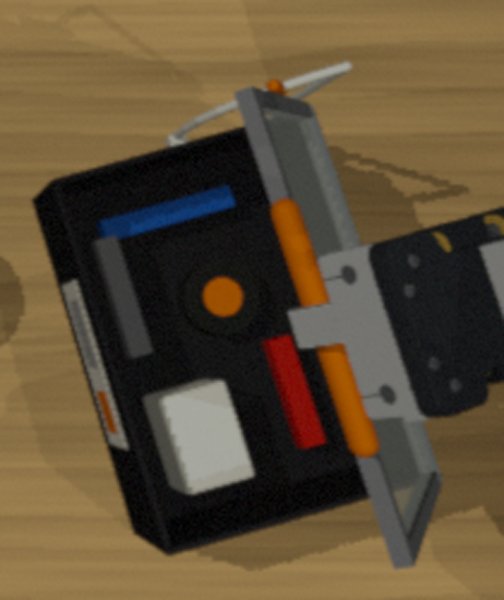

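Closed-lid images match my box model within about 1 px. Against that same model, both cameras put the open lid at about 58.5°, while the arm reading says 59.7° (its radius is 3 mm too long, so the bar likely slipped slightly in the pads). Raising it by about 1.3°.

```bash
python3 -m pendant '[[0.1,0,-0.13,0,-0.003,0,0.8],[0.2,0,-0.26,0,-0.006,0,0.8],[0.31,0,-0.39,0,-0.009,0,0.8],[0.31,0,-0.39,0,-0.009,0,0.8],[0.31,0,-0.39,0,-0.009,0,0.8],[0.31,0,-0.39,0,-0.009,0,0.8],[0.31,0,-0.39,0,-0.009,0,0.8],[0.31,0,-0.39,0,-0.009,0,0.8]]'
python3 chk.py
python3 - <<'E'
from h import *
from scipy.optimize import minimize_scalar
bx=np.array([np.cos(np.radians(14.6)),np.sin(np.radians(14.6)),0]); by=np.array([-bx[1],bx[0],0]); z=np.array([0,0,1])
H=np.array([469.6,-138.9,0])-222*by; H[2]=105
def bar(th,s):
    b=np.radians(th)+np.arctan2(8,222); return H+s*bx+222.1*(np.cos(b)*by+np.sin(b)*z)
for n,win in (("scene",(180,212,64,114)),("top",(485,550,225,345))):
    p=capture(n); m=orange(p); k=np.zeros_like(m); k[win[2]:win[3],win[0]:win[1]]=m[win[2]:win[3],win[0]:win[1]]
    cv2.imwrite(f"pics/{n}2.png",p["pixels"])
    ys,xs=np.where(k>0); P=np.c_[xs,ys].astype(float)
    def off(th):
        a,b=proj(p,[bar(th,-60),bar(th,60)]); d=(b-a)/np.linalg.norm(b-a); e=(P-a)@[-d[1],d[0]]; t=(P-a)@d/np.linalg.norm(b-a); return np.median(e[(t>.02)&(t<.95)]),len(e)
    print(n,[(t,round(float(off(t)[0]),2)) for t in (56,58,60,62)])
p=capture("top")
m=orange(p); n,l,s,c=cv2.connectedComponentsWithStats(m)
print([(s[i].tolist(),c[i].round(1).tolist()) for i in range(1,n) if s[i,4]>15 and c[i][0]<262])
E
python3 stripe.py
```

```text
time: 15.45
eef_pos: [500.6, -247.7, 291.4]
tool_rot: [-0.134, 0.774, -0.595, -0.168]
force: [7.7, 9.8, 6.9]
grip_width: 0.143
bar [ 502.2 -254.3  305.9] radius 225.4 lid deg 60.99065571403597 force [7.7 9.8 6.9] width 0.14303743702827007 [-0.72  0.35  0.96  0.3   2.18  0.72]
scene [(56, 10.99), (58, 5.91), (60, 0.83), (62, -4.33)]
top [(56, 12.85), (58, 6.23), (60, -0.57), (62, -7.47)]
[([202, 241, 19, 8, 116], [210.8, 244.6]), ([210, 339, 29, 21, 318], [224.0, 348.8])]
((571.5632934570312, 170.0662078857422), (28.936519622802734, 11.056238174438477), 81.71936798095703)
tool yaw -74.96076021238167 [ 500.6 -247.7  291.4] [-0.72  0.35  0.96  0.3   2.18  0.72]
```

Cameras now read 60.3° (scene) and 59.8° (top), the lid is still gripped, and the jar is unchanged. Handing in.

```bash
python3 -c "
from h import *
print(workorder.job_done())"
```

```text
the job is handed in; nothing more can be done
None
```

The jar is logged and the lid is held open at about 60°, with the gripper still on the bar when I handed the job in at about 15.5 s. No verdict was reported.

- **Jar:** I turned the smallest jar about 152° on its pad and released it upright, where it had stood. From close up the stripe pointed at 82.5° and the scanner axis at 82.8°. A coarser last check from the top camera gave 81.7°. The jar's centre is about 6 mm from the pad's centre, where it was at the start.
- **Lid:** I gripped the bar at 25 N and raised it along its arc. The last checks read 60.3° from the scene camera, 59.8° from the top camera and 61.0° from the arm's own position. The arm's figure implies an arc radius about 3 mm too long, so I trusted the cameras and set the angle by them.
- **Forces:** The last wrist reading was about 14 N, well under the 120 N limit; I only read it between moves.
- **Other things:** My moves kept clear of the wheel, the motor and the gear. I did not check their positions again at the end.

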